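Draw a specimen plate from the bottom of the feeder, gauge it and file it

TASK

Use the orange handle to push the lowest blue specimen plate out of the feeder, and pull the handle fully back so that the stack drops. Then press the gauge's button down until its foot rests on the white spot of that plate for a moment, and finally slide the plate, red end first, fully home into the white roofed holder. Leave the other three plates in the feeder and do not disturb the vial, the eyepiece or the lens.

Things in the scene. Friction and masses are not known exactly. Their poses are not given: they have to be found in the camera images.
- feeder: grey gravity feeder, fixed; origin on the worktop under the middle of its column; local -x = the way plates come out (to the robot's left), red ends stick out to local -y (toward the robot). Column: local x -26 to 26, y -33 to 39 mm, 62 mm high. Floor and apron (to local x -100, y -33 to 33 mm) 8 mm above the worktop. Plates lie with the long side along local y; the last 34 mm of the red end overhang freely
- pusher_handle (a point): grip point on the orange upright handle of the pusher: 18 mm along local x of the feeder, 12 mm along local y (grip across this), top 15 mm above this point, 62 mm above the worktop. It moves with the pusher
- pusher (a joint): travel of the pusher in m: 0 = fully back (start), 0.077 = fully out, toward the feeder's local -x; 1.2 N friction, no spring, stays where left. Its 8 mm tongue pushes out the lowest plate only and carries the stack until pulled back; the stack then drops 10 mm. A full push (0.074 or more) brings the plate's white spot under the gauge
- gauge_button (a point): centre of the top face of the gauge's black round button, 24 mm across, 66 mm above the worktop when up; moves with the plunger, foot straight below it
- plunger (a joint): downward travel of the sprung gauge plunger in m: 0 = up, 0.017 = stop. The foot (10 mm across) meets the top of a plate on the apron at 0.008, and would go deeper with no plate. The spring takes 2 N to start and 4 N at 0.008; it rises by itself when released
- plate_1_centre (a point): centre of the lowest plate in the stack at the start (the one to take): blue plastic, 40 x 100 x 10 mm; local y along the 100 mm, the red band is the last 18 mm at local -y; white spot, 24 mm across, on top near the plain end, 34 mm from the centre. Once pushed out its centre is at about local x -72, y -17 mm of the feeder
- plate_1_red_end (a point): middle of the red end face of that plate
- plate_1_spot (a point): centre of the white spot, on that plate's top face
- plate_2_centre (a point): centre of the next plate up, a blue plastic plate 40 x 100 x 10 mm with a red end; 23 mm above the worktop at the start, 13 mm once dropped
- plate_3_centre (a point): centre of the third plate from the bottom, a blue plastic plate 40 x 100 x 10 mm with a red end
- plate_4_centre (a point): centre of the top plate, a blue plastic plate 40 x 100 x 10 mm with a red end
- column (a point): point on the feeder's floor below the middle of the stacked plates
- gauge_point (a point): fixed point on the gauge's axis (local x -72, y 17 mm of the feeder), 18 mm above the worktop: the top of a plate lying on the apron. The gauge arm above it (38 to 48 mm above the worktop) runs to a post at local y 57 mm over the plain end of a plate pushed out: hold that by its red end and draw it out lengthways before lifting (the raised foot clears it by 8 mm)
- holder: white holder with a clear green roof, fixed; origin on the worktop under its middle; a plate slides in along local +x. Bay: local x -30 mm (mouth, flared cheeks to -36) to the end stop at +30, 44 mm wide, floor 12 mm, roof 30 to 34 mm above the worktop. Fingers do not fit inside: hold the plate by its plain end, of which 40 mm stay outside, free all round, when the red end is at the stop
- holder_mouth (a point): middle of the mouth of the holder, on the bay's floor, 12 mm above the worktop. The worktop on this side of the holder is clear, from its front edge (x = 0.34 m) to the feeder, so a plate can be set down flat there and taken again by its other end
- vial: small glass vial with a blue cap, 22 mm across, 47 mm high, origin at its underside; leave it alone
- eyepiece: black microscope eyepiece, 37 mm across, 44 mm high, origin at its underside; leave it alone
- lens: auxiliary lens with a red ring, 54 mm across, 18 mm high, origin at its underside; leave it alone

How it is judged:
By the outcome, as a careful person would: the job done as asked, in the order asked, and still so for the second after the job is handed in, with the robot touching nothing.
It also fails if it takes over 64 s, if anything falls off the work surface, if the arm or the gripper's body presses on something with over 40 N, if the wrist force passes 120 N, or if a joint passes its speed limit or range.

ROBOT

A 6-joint arm with a two-finger parallel gripper is mounted at the origin on a cart in front of the work surface, level with it; the furniture and walls round the work are solid. World frame = base frame: x ahead of the robot, y to its left, z up, the work surface at z = 0. Lengths are in m, angles in degrees, forces in N, time in s.
With the tool pointing down it reaches from about 0.25 to 0.725 m from the base axis. Payload 9.7 kg.
Tool frame: the origin (TCP) lies midway between the tips of the shut fingers; the grasp point (between the pads) lies 19 mm behind it (bot.hold_point_z is the distance from the TCP to the grasp point, in m); z points along the fingers, y is the line along which they close (so a half turn about z gives the same grasp; the last joint's range is limited). The gripper opens to 85 mm and grips with 20 to 120 N. Pads are 22 mm wide; open, the fingers measure 114 mm over their backs; the gripper's body (76 mm by 85 mm) begins 54 mm behind the grasp point. The pads swing forward as they close: fully open they stand 13 mm farther back than shut.
Start: joints at [-66.463, 4.979, 10.078, 95.1, 0, 90], TCP at [0.22, -0.504, 0.231] pointing down, gripper open.
Joint ranges: [-179.16, 179.16], [-48.56, 103.87], [-65.8, 70.77], [-126.05, 130.52], [-82.76, 87.17], [-180, 180]. Speed limits (degrees/s): [127.2, 127.2, 147.25, 180, 180, 180].

INTERFACE

Orientations are given as [roll, pitch, yaw] about the fixed x, y, z axes, in that order (R = Rz(yaw) Ry(pitch) Rx(roll)).
In Python, from workcell import bot gives the robot as it stands.
- The arm moves only by the tool play_rows, never from a script. Its argument "steps" is a list that holds one entry, the list of rows, each a list of 4 numbers: the shift along the tool's x, y, z in m, then the turn about the tool's z in rad. In form: [[[tx, ty, tz, yaw], ...]]. A call has exactly 5 rows; each row shifts and turns the commanded pose from where the row before left it, along the tool's axes as they then stand; what a row does not reach is not made up. A row lasts 1/12 s, in which the tool goes at most 41.7 mm and 7.16 degrees, less where a joint would pass 70% of its speed; a pose out of reach is approached as far as the arm can. A call is refused whole if a number of a shift passes 0.0417 or a number of a turn 0.125, either way. A call with a gripper value outside its range is refused whole. "gripper" is the finger opening in m, from 0 to 0.0854, set as the call begins (left out, the last holds). The fingers move at their own pace and stop on an object; "squeeze" is the grip in N (left out, the last holds). Time passes only in rows, so rows that do not move let the fingers close, or fill a call up. It gives the time, the measured TCP pose, the force, the opening and the grip force at its end, in the units of the state.
- bot.get_obs(): the state, without advancing time (a new reading comes with each control period).
- bot.camera(name): name is "side" or "top"; returns a dict with "img" (420x560x3 uint8, blue, green, red), "vfov" (degrees; the focal length in pixels is half the picture's height over the tangent of half this angle, whatever the lens; pixels are square), "cx", "cy" (the principal point, pixels), "xyz" and "attitude" of the camera in the world. Camera axes: x right, y down, z forward; pixel columns grow to the right and rows downward; lengths in m; the calibration is good to about 2 mm. A picture is of the moment at which its call begins. There is no depth.
- bot.job_done(): hands the job in; it is judged then, once.
The state is a dict: "time": time; "q": joint angles; "qd": joint speeds; "joint_efforts": joint torques, N m; "ee_pos": TCP position; "tcp_rot": TCP orientation; "wrist_force": force on the tool from outside, world axes, zero at the start; "torque": the same for the moment, N m; "opening": finger opening in m; "grasp_force": force on a finger pad.
Only numpy, scipy, OpenCV 4.12 (cv2) and the standard library are available. Lean on these libraries where they do the work, as an engineer would, in place of code of your own. Each camera call takes 0.05 s, during which the arm holds its last target. There are 200 camera calls.

## Working session

There is one attempt and no reset: what is moved stays moved. The work goes in short steps, Python scripts to look and compute and a tool call to move; the robot and the scene stay as the last step left them, time stands still between calls to the robot, and variables do not carry over. Pictures are saved under pics/ and viewed, at most 10 in all, crops included, and the job is handed in when it is done.

Besides the shell and the picture viewer there is one more tool, called after "Emit:" in YAML: its name, and indented under it one key for each argument. play_rows: Moves the arm, as the interface text tells. Its arguments: {"type":"object","properties":{"steps":{"type":"array","items":{"type":"array","items":{"type":"array","items":{"type":"number"}}}},"gripper":{"type":"number"},"squeeze":{"type":"number"}},"required":["steps"]}

```bash
mkdir -p pics
python3 - <<'E'
from workcell import bot
import cv2
for n in("top","side"):
    c=bot.camera(n); cv2.imwrite(f"pics/{n}0.png",c["img"]); print(n,c["vfov"],c["cx"],c["cy"],c["xyz"],c["attitude"])
print(bot.get_obs(),bot.hold_point_z)
E
```

```text
top 54.95167614530511 283.6951125639062 210.35683552740883 [ 0.3166865  -0.22120204  1.08115454] [-168.75517904   -1.04507289  -90.07966453]
side 56.12361679476628 276.4036532877825 211.09704311859377 [ 0.23595315 -0.93569003  0.46749421] [-116.33519403    1.06956563  -21.44647816]
{'time': 0.1, 'q': array([-6.64651010e+01,  5.00998752e+00,  1.00407165e+01,  9.50983298e+01,
       -1.10498239e-03,  8.99985017e+01]), 'qd': array([ 0.00448385, -0.0405603 ,  0.11020686, -0.06280168, -0.09886703,
        0.01426125]), 'joint_efforts': array([-2.46812915e-04, -5.21563697e+01,  4.65650833e+01,  1.60935649e-02,
        4.39128951e-05, -3.01852005e-06]), 'ee_pos': array([ 0.21954083, -0.50408327,  0.23064982]), 'tcp_rot': array([-1.79932399e+02,  1.10321388e-03,  2.35363985e+01]), 'wrist_force': array([-0.23829663, -0.35639644,  0.77630673]), 'torque': array([ 0.01823195,  0.01998095, -0.0161901 ]), 'grasp_force': 0.0, 'opening': 0.08504308272454272} 0.0187
```

View pics/top0.png

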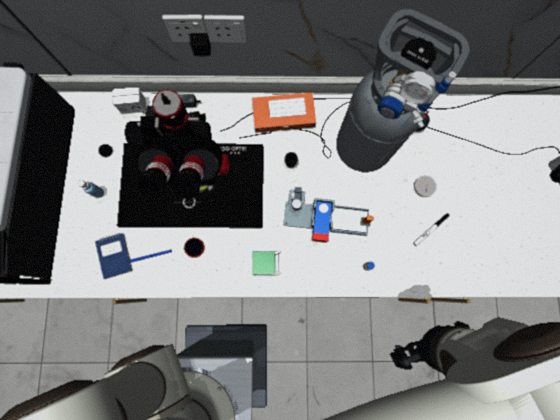

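View pics/side0.png

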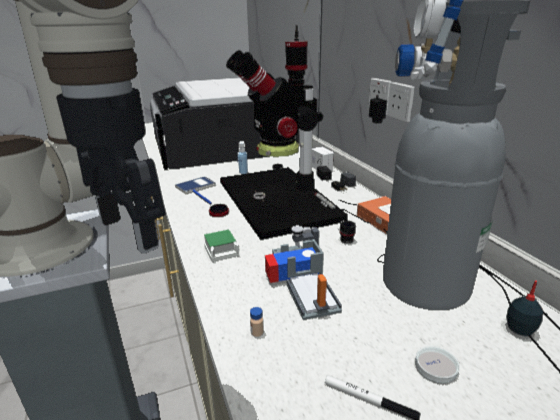

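The top view shows the feeder at about (322,220), the handle at (370,219), the holder at (265,262) and the vial at (369,266). I'll enlarge these areas.

Run:
```python
import cv2,numpy as np
t=cv2.imread("pics/top0.png")[180:285,245:385]; s=cv2.imread("pics/side0.png")[215:345,195:360]
cv2.imwrite("pics/t1.png",cv2.resize(t,None,fx=5.7,fy=5.7,interpolation=cv2.INTER_CUBIC))
cv2.imwrite("pics/s1.png",cv2.resize(s,None,fx=4.6,fy=4.6,interpolation=cv2.INTER_CUBIC))
```

```text
(no output)
```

View pics/t1.png

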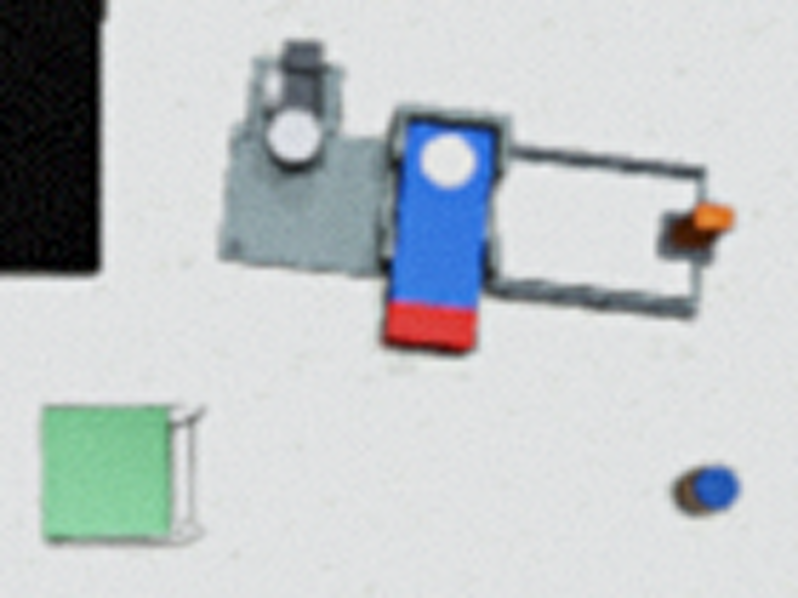

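View pics/s1.png

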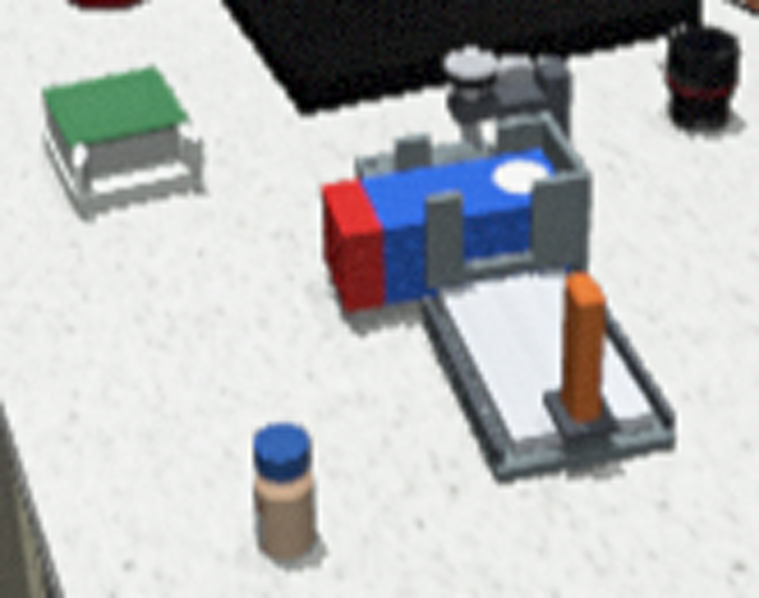

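The top crop shows the plate's red corners at (387,340) and (475,350), the spot at (448,160), the button at (294,133) and the handle top at (714,216). The holder roof is at (43–170, 405–540), with its mouth facing right (world -y). The side crop agrees. Next I fit the poses from both views.

```bash
cat > h.py <<'E'
import numpy as np
from scipy.spatial.transform import Rotation as R
from scipy.optimize import least_squares
CAM={"top":(54.95167614530511,283.6951125639062,210.35683552740883,[0.3166865,-0.22120204,1.08115454],[-168.75517904,-1.04507289,-90.07966453]),
"side":(56.12361679476628,276.4036532877825,211.09704311859377,[0.23595315,-0.93569003,0.46749421],[-116.33519403,1.06956563,-21.44647816])}
def proj(n,P):
    v,cx,cy,p,a=CAM[n]; f=210/np.tan(np.radians(v/2))
    c=(np.atleast_2d(P)-p)@R.from_euler("xyz",a,degrees=True).as_matrix()
    return c[:,:2]/c[:,2:]*f+[cx,cy]
def back(n,uv,z):
    v,cx,cy,p,a=CAM[n]; f=210/np.tan(np.radians(v/2))
    d=R.from_euler("xyz",a,degrees=True).apply([(uv[0]-cx)/f,(uv[1]-cy)/f,1]); p=np.array(p)
    return p+d*(z-p[2])/d[2]
def T(s,L):
    c,sn=np.cos(s[2]),np.sin(s[2]); L=np.atleast_2d(L)
    return np.c_[s[0]+c*L[:,0]-sn*L[:,1],s[1]+sn*L[:,0]+c*L[:,1],L[:,2]]
def fit(obs,s0):
    f=lambda s:np.concatenate([(proj(n,T(s,np.array(L)/1e3))-uv).ravel() for n,L,uv in obs])
    r=least_squares(f,s0,loss="soft_l1"); return r.x,r.fun.reshape(-1,2)
tp=lambda u,v:(245+u/5.7,180+v/5.7)
sd=lambda u,v:(195+u/4.6,215+v/4.6)
E
python3 - <<'E'
from h import *
np.set_printoptions(precision=4,suppress=True)
ob=[("top",(-20,-67,48),tp(387,345)),("top",(20,-67,48),tp(474,351)),("top",(0,17,48),tp(448,160)),("top",(-72,17,66),tp(294,133)),("top",(-100,-33,8),tp(222,258)),
("side",(-20,-67,48),sd(323,187)),("side",(20,-67,48),sd(340,238)),("side",(20,-67,8),sd(350,310)),("side",(-72,17,66),sd(470,58)),("side",(0,17,48),sd(520,177))]
s,r=fit(ob,[.45,-.3,-1.5]); print("feeder",s,np.degrees(s[2])); print(r)
print("handle top", back("top",tp(714,216),.077),back("side",sd(583,285),.077))
print("col",T(s,[[0,0,0],[-72,17,66],[-72,-17,8]]*np.array([.001])))
print("roof",[back("top",tp(*p),.034) for p in((43,405),(170,405),(167,540),(43,537))])
print("roof side",[back("side",sd(*p),.034) for p in((43,92),(153,68),(188,115),(72,140))])
print("floor lip side",[back("side",sd(*p),.012) for p in((85,205),(203,180))])
print("tips top",[back("top",tp(*p),.030) for p in((203,407),(200,533))])
print("vial",back("top",tp(716,487),.047),back("side",sd(282,438),.047))
E
```

```text
feeder [ 0.5106 -0.3428 -1.6817] -96.35714939161657
[[ 0.0159 -1.2165]
 [ 0.1929 -0.5446]
 [-0.0312  0.3484]
 [-0.0271  0.5892]
 [-0.7241  0.1034]
 [-0.6446 -0.5932]
 [ 0.6616 -0.5591]
 [-0.9627  1.1812]
 [ 0.155   1.0712]
 [ 0.4648  0.1793]]
handle top [ 0.4973 -0.4594  0.077 ] [ 0.4965 -0.4589  0.077 ]
col [[ 0.5106 -0.3428  0.    ]
 [ 0.5355 -0.2731  0.066 ]
 [ 0.5017 -0.2693  0.008 ]]
roof [array([ 0.4173, -0.1598,  0.034 ]), array([ 0.4173, -0.2175,  0.034 ]), array([ 0.3567, -0.2163,  0.034 ]), array([ 0.358 , -0.1606,  0.034 ])]
roof side [array([ 0.3578, -0.1648,  0.034 ]), array([ 0.4132, -0.1628,  0.034 ]), array([ 0.4164, -0.2138,  0.034 ]), array([ 0.3606, -0.2144,  0.034 ])]
floor lip side [array([ 0.3595, -0.2365,  0.012 ]), array([ 0.4153, -0.2374,  0.012 ])]
tips top [array([ 0.4168, -0.2325,  0.03  ]), array([ 0.3599, -0.2312,  0.03  ])]
vial [ 0.3795 -0.462   0.047 ] [ 0.3793 -0.4614  0.047 ]
```

Emit:
play_rows:
  steps:
    - [[0,0,0.01,-0.105],[0,0,0.01,-0.105],[0,0,0.01,-0.105],[0,0,0.01,-0.105],[0,0,0.01,-0.105]]
  gripper: 0.045
  squeeze: 40

```text
time: 0.52
ee_pos: [0.2196, -0.5041, 0.1804]
tcp_rot: [-180.0, -0.0, 53.9]
wrist_force: [0.7, 0.2, -0.3]
opening: 0.0448
grasp_force: 0.0
```

Emit:
play_rows:
  steps:
    - [[0,0,0.01,-0.105],[0,0,0.01,-0.105],[0,0,0.01,-0.105],[0,0,0.01,-0.105],[0,0,0.01,-0.103]]

```text
time: 0.93
ee_pos: [0.2195, -0.504, 0.1304]
tcp_rot: [-180.0, -0.0, 83.9]
wrist_force: [-0.5, -0.6, 0.2]
opening: 0.0448
grasp_force: 0.0
```

Emit:
play_rows:
  steps:
    - [[0.0076,0.027,0,0],[0.0076,0.027,0,0],[0.0076,0.027,0,0],[0.0076,0.027,0,0],[0.0076,0.027,0,0]]

```text
time: 1.35
ee_pos: [0.3592, -0.4811, 0.1309]
tcp_rot: [-180.0, -0.0, 83.6]
wrist_force: [-0.2, 0.5, -0.4]
opening: 0.0448
grasp_force: 0.0
```

Emit:
play_rows:
  steps:
    - [[0.0076,0.027,0,0],[0.0076,0.027,0,0],[0.0076,0.027,0,0],[0.0076,0.027,0,0],[0.0076,0.027,0,0]]

```text
time: 1.77
ee_pos: [0.4976, -0.4583, 0.1307]
tcp_rot: [-180.0, -0.0, 83.6]
wrist_force: [1.8, 0.0, -0.3]
opening: 0.0449
grasp_force: 0.0
```

Emit:
play_rows:
  steps:
    - [[0,0,0.003,0],[0,0,0,0],[0,0,0,0],[0,0,0,0],[0,0,0,0]]

```text
time: 2.18
ee_pos: [0.4955, -0.4593, 0.1286]
tcp_rot: [180.0, 0.0, 83.5]
wrist_force: [-0.1, 0.2, 0.4]
opening: 0.045
grasp_force: 0.0
```

Emit:
play_rows:
  steps:
    - [[0,0.0012,0.017,0],[0,0,0.017,0],[0,0,0.017,0],[0,0,0.017,0],[0,0,0.017,0]]

```text
time: 2.6
ee_pos: [0.4968, -0.4595, 0.0431]
tcp_rot: [180.0, 0.0, 83.5]
wrist_force: [1.2, -0.1, 0.6]
opening: 0.0452
grasp_force: 0.0
```

Emit:
play_rows:
  steps:
    - [[0,0,0,0],[0,0,0,0],[0,0,0,0],[0,0,0,0],[0,0,0,0]]
  gripper: 0.0

```text
time: 3.02
ee_pos: [0.4984, -0.4595, 0.0446]
tcp_rot: [179.9, 0.1, 83.6]
wrist_force: [4.6, -0.8, -3.6]
opening: 0.0116
grasp_force: 44.8
```

Emit:
play_rows:
  steps:
    - [[0.002,0.0005,0,0],[0.004,0.0005,0,0],[0.004,0.0005,0,0],[0.004,0,0,0],[0.004,0,0,0]]

```text
time: 3.43
ee_pos: [0.5005, -0.4417, 0.0444]
tcp_rot: [-180.0, 0.1, 83.5]
wrist_force: [-4.9, -4.7, 4.5]
opening: 0.011
grasp_force: 45.8
```

Emit:
play_rows:
  steps:
    - [[0.004,0,0,0],[0.004,0,0,0],[0.004,0,0,0],[0.004,0,0,0],[0.004,0,0,0]]

```text
time: 3.85
ee_pos: [0.5029, -0.4215, 0.0444]
tcp_rot: [-180.0, 0.1, 83.5]
wrist_force: [-4.9, -2.3, 6.6]
opening: 0.0111
grasp_force: 46.0
```

Emit:
play_rows:
  steps:
    - [[0.004,0,0,0],[0.004,0,0,0],[0.004,0,0,0],[0.004,0,0,0],[0.004,0,0,0]]

```text
time: 4.27
ee_pos: [0.5052, -0.4015, 0.0444]
tcp_rot: [-180.0, 0.1, 83.6]
wrist_force: [-5.2, -2.0, 7.0]
opening: 0.0108
grasp_force: 46.1
```

Emit:
play_rows:
  steps:
    - [[0.004,0,0,0],[0.004,0,0,0],[0.004,0,0,0],[0.002,0,0,0],[0,0,0,0]]

```text
time: 4.68
ee_pos: [0.5068, -0.3871, 0.0443]
tcp_rot: [-180.0, 0.0, 83.6]
wrist_force: [-4.3, 0.7, 6.2]
opening: 0.0112
grasp_force: 46.2
```

Emit:
play_rows:
  steps:
    - [[0.001,0,0,0],[0.001,0,0,0],[0.001,0,0,0],[0.001,0,0,0],[0.001,0,0,0]]

```text
time: 5.1
ee_pos: [0.5073, -0.383, 0.0444]
tcp_rot: [-180.0, 0.1, 83.6]
wrist_force: [-6.2, -8.7, 4.9]
opening: 0.0112
grasp_force: 46.1
```

Run:
```python
from workcell import bot
import cv2
a=bot.camera("top")["img"][180:285,245:385]; b=bot.camera("side")["img"][215:320,195:335]
cv2.imwrite("pics/p2.png",cv2.resize(cv2.vconcat([a,b]),None,fx=2.85*1,fy=2.85,interpolation=cv2.INTER_CUBIC))
o=bot.get_obs(); print(o["ee_pos"],o["wrist_force"])
```

```text
[ 0.50730512 -0.38304447  0.04436348] [-4.89987968 -4.45564551  6.35993147]
```

View pics/p2.png

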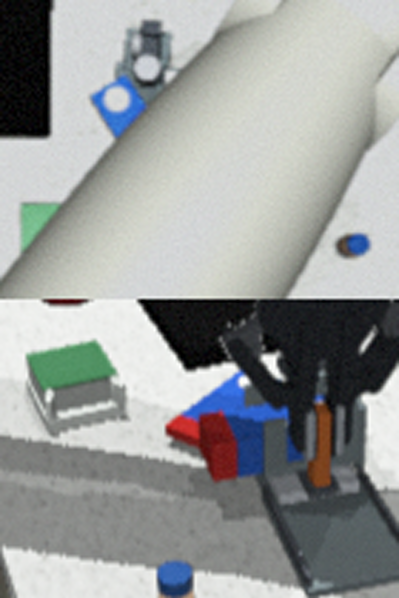

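The picture shows the ejected plate turned about 35° on the apron. Its plain corners are at (90,97) and (125,75), and its spot at (118,98) is not under the gauge. I'll work out its pose before pulling back.

Run:
```python
from h import *
np.set_printoptions(precision=4,suppress=True)
t=lambda u,v:(245+u/2.85,180+v/2.85)
s=[.5106,-.3428,-1.6817]
def loc(P):
    d=P[:2]-s[:2];c,n=np.cos(s[2]),np.sin(s[2]);return np.array([c*d[0]+n*d[1],-n*d[0]+c*d[1]])*1e3
for n,p in(("c1",(90,97)),("c2",(125,75)),("spot",(118,98)),("vis",(118,138))): 
    P=back("top",t(*p),.018); print(n,P,loc(P))
sd2=lambda u,v:(195+u/2.85,215+(v-299.25)/2.85)
for n,p in(("redL",(167,428)),("redtop",(187,415)),("spot",(240,380)),("botred",(200,447))):
    P=back("side",sd2(*p),.018); print(n,P,loc(P))
```

```text
c1 [ 0.518  -0.2218  0.018 ] [-121.0647   -6.0565]
c2 [ 0.5392 -0.2548  0.018 ] [-90.6192  18.6716]
spot [ 0.5171 -0.2481  0.018 ] [-94.8016  -4.04  ]
vis [ 0.4791 -0.248   0.018 ] [-90.6969 -41.8262]
redL [ 0.4338 -0.2805  0.018 ] [-53.4265 -83.1755]
redtop [ 0.4529 -0.2699  0.018 ] [-66.0757 -65.4161]
spot [ 0.5073 -0.239   0.018 ] [-102.7641  -14.8   ]
botred [ 0.4476 -0.3125  0.018 ] [-23.1697 -65.9739]
```

Emit:
play_rows:
  steps:
    - [[-0.005,0,0,0],[-0.005,0,0,0],[-0.005,0,0,0],[-0.005,0,0,0],[-0.005,0,0,0]]

```text
time: 5.62
ee_pos: [0.5046, -0.4068, 0.0443]
tcp_rot: [-180.0, -0.0, 83.6]
wrist_force: [-4.5, 3.2, 8.6]
opening: 0.0114
grasp_force: 46.4
```

Emit:
play_rows:
  steps:
    - [[-0.005,0,0,0],[-0.005,0,0,0],[-0.005,0,0,0],[-0.005,0,0,0],[-0.005,0,0,0]]

```text
time: 6.03
ee_pos: [0.5017, -0.4316, 0.0443]
tcp_rot: [-180.0, -0.0, 83.6]
wrist_force: [-5.1, 3.7, 8.3]
opening: 0.0111
grasp_force: 46.4
```

Emit:
play_rows:
  steps:
    - [[-0.005,0,0,0],[-0.005,0,0,0],[-0.005,0,0,0],[-0.005,0,0,0],[-0.005,0,0,0]]

```text
time: 6.45
ee_pos: [0.4988, -0.4567, 0.0444]
tcp_rot: [-180.0, -0.0, 83.6]
wrist_force: [-5.7, 1.9, 7.5]
opening: 0.0113
grasp_force: 46.3
```

Emit:
play_rows:
  steps:
    - [[-0.002,0,0,0],[-0.002,0,0,0],[-0.0015,0,0,0],[0,0,0,0],[0,0,0,0]]

```text
time: 6.87
ee_pos: [0.4985, -0.4597, 0.0443]
tcp_rot: [-179.9, -0.3, 83.7]
wrist_force: [-4.7, 14.7, 10.5]
opening: 0.0116
grasp_force: 46.9
```

Emit:
play_rows:
  steps:
    - [[0.002,0,0,0],[0,0,0,0],[0,0,0,0],[0,0,-0.02,0],[0,0,-0.02,0]]
  gripper: 0.04

```text
time: 7.28
ee_pos: [0.4983, -0.4601, 0.0822]
tcp_rot: [-179.9, -0.1, 83.6]
wrist_force: [-0.6, -0.1, -0.3]
opening: 0.0402
grasp_force: 0.0
```

Emit:
play_rows:
  steps:
    - [[0,0,-0.03,0],[0,0,-0.03,0],[0,-0.03,-0.02,0],[0,-0.04,0,0],[0,-0.04,0,0]]

```text
time: 7.7
ee_pos: [0.3894, -0.4486, 0.1643]
tcp_rot: [179.9, 0.1, 83.7]
wrist_force: [-0.1, -1.5, 1.1]
opening: 0.0402
grasp_force: 0.0
```

Emit:
play_rows:
  steps:
    - [[0,-0.04,0,0],[0,-0.04,0,0],[0,-0.02,0,0],[0,0,0,0],[0,0,0,0]]

```text
time: 8.12
ee_pos: [0.2896, -0.4375, 0.1639]
tcp_rot: [179.9, 0.1, 83.5]
wrist_force: [0.4, -0.2, -0.3]
opening: 0.04
grasp_force: 0.0
```

```bash
cat > look.py <<'E'
import sys,cv2
from workcell import bot
a=bot.camera("top")["img"][190:290,250:345]; b=bot.camera("side")["img"][225:325,195:290+12]
f=4.0
a=cv2.resize(a,None,fx=4,fy=5.9/1.475,interpolation=cv2.INTER_CUBIC); b=cv2.resize(b,None,fx=3.7,fy=4,interpolation=cv2.INTER_CUBIC)
cv2.imwrite(sys.argv[1],cv2.hconcat([a,b])); o=bot.get_obs(); print(o["time"],o["ee_pos"],o["tcp_rot"])
E
python3 look.py pics/p3.png
```

```text
8.2167 [ 0.29091782 -0.43748747  0.16333234] [1.79967779e+02 1.74162139e-02 8.35831110e+01]
```

View pics/p3.png

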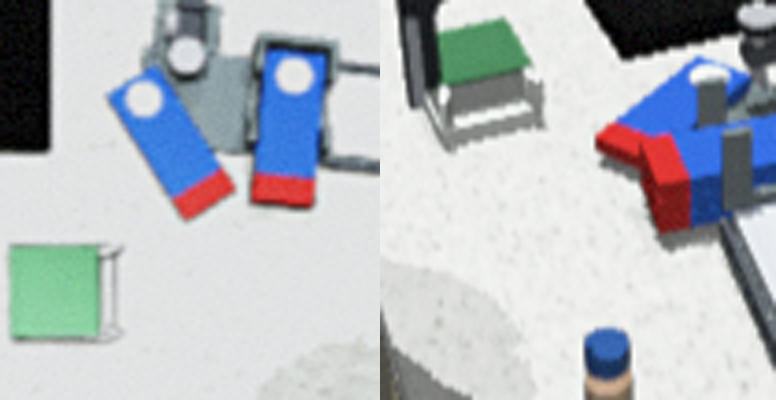

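The stack has dropped. The plate lies skewed with its spot at (146,99) and red corners at (236,187) and (187,221), clear of the stack. I'll work out its pose and the finger clearances.

```bash
cat >> h.py <<'E'
S=np.array([.5106,-.3428,-1.6817])
def loc(P):
    d=np.array(P[:2])-S[:2];c,n=np.cos(S[2]),np.sin(S[2]);return np.array([c*d[0]+n*d[1],-n*d[0]+c*d[1]])*1e3
def platefit(pts,z,s0):
    L={"pl":(-20,50),"pr":(20,50),"rr":(20,-50),"rl":(-20,-50),"sp":(0,34)}
    return fit([(n,(*L[k],z),uv) for n,k,uv in pts],s0)
l3=lambda u,v:(250+u/4,190+v/4)
r3=lambda u,v:(195+(u-380)/3.7,225+v/4)
E
python3 - <<'E'
from h import *
np.set_printoptions(precision=4,suppress=True)
s,r=platefit([("top","pl",l3(107,95)),("top","pr",l3(157,67)),("top","rr",l3(236,187)),("top","rl",l3(187,221)),("top","sp",l3(146,99)),("side","rl",r3(597,136)),("side","sp",r3(710,77)),("side","pl",r3(698,56))],18,[.48,-.25,-1.1])
print(s,np.degrees(s[2]),loc(s),"rel deg",np.degrees(s[2]-S[2])); print(r.T)
for y in(-40,-34,-28,-20,-10,0):
  for w in(20,37):
    print(y,w,[loc(T(s,np.array([w,y+k,0])/1e3)[0]).round(0) for k in(-11,11)],end=" ")
  print(T(s,np.array([0,y,0])/1e3)[0])
E
```

```text
[ 0.4873 -0.2657 -1.002 ] -57.41159802585829 [-74.0059 -31.7045] rel deg 38.94271438129225
[[-0.1146 -0.0735  0.5982  0.2175 -0.3589 -0.5246  0.104   0.1358]
 [ 0.0441 -0.7953  0.3355 -0.0711  0.0569 -0.0356  0.0963 -0.2983]]
-40 20 [array([-26., -59.]), array([-40., -42.])] -40 37 [array([-13., -48.]), array([-27., -31.])] [ 0.4536 -0.2873  0.    ]
-34 20 [array([-30., -54.]), array([-44., -37.])] -34 37 [array([-17., -43.]), array([-31., -26.])] [ 0.4586 -0.2841  0.    ]
-28 20 [array([-34., -49.]), array([-48., -32.])] -28 37 [array([-21., -39.]), array([-35., -22.])] [ 0.4637 -0.2808  0.    ]
-20 20 [array([-39., -43.]), array([-53., -26.])] -20 37 [array([-26., -33.]), array([-40., -15.])] [ 0.4704 -0.2765  0.    ]
-10 20 [array([-45., -35.]), array([-59., -18.])] -10 37 [array([-32., -25.]), array([-46.,  -8.])] [ 0.4789 -0.2711  0.    ]
0 20 [array([-52., -28.]), array([-65., -11.])] 0 37 [array([-38., -17.]), array([-52.,   0.])] [ 0.4873 -0.2657  0.    ]
```

Emit:
play_rows:
  steps:
    - [[0,0,0,0.111],[0,0,0,0.111],[0,0,0,0.111],[0,0,0,0.111],[0,0,0,0.111]]
  gripper: 0.048

```text
time: 8.63
ee_pos: [0.2916, -0.4372, 0.1628]
tcp_rot: [-180.0, -0.0, 51.6]
wrist_force: [-0.5, -0.9, 0.2]
opening: 0.048
grasp_force: 0.0
```

Emit:
play_rows:
  steps:
    - [[0,0,0,0.111],[0,0,0,0.111],[0,0,0,0.113],[0,0,0,0],[0.034,-0.005,0,0]]

```text
time: 9.05
ee_pos: [0.3151, -0.4168, 0.1627]
tcp_rot: [-180.0, 0.1, 32.6]
wrist_force: [0.8, -0.7, -0.4]
opening: 0.0483
grasp_force: 0.0
```

Emit:
play_rows:
  steps:
    - [[0.035,-0.006,0,0],[0.035,-0.006,0,0],[0.035,-0.006,0,0],[0.035,-0.006,0,0],[0.035,-0.005,0,0]]

```text
time: 9.47
ee_pos: [0.4499, -0.2943, 0.1631]
tcp_rot: [-180.0, -0.0, 32.9]
wrist_force: [0.5, -1.1, -0.3]
opening: 0.0478
grasp_force: 0.0
```

Emit:
play_rows:
  steps:
    - [[0.035,-0.005,0.02,0],[0,0,0.02,0],[0,0,0.03,0],[0,0,0.02,0],[0,0,0,0]]

```text
time: 9.88
ee_pos: [0.4737, -0.271, 0.0684]
tcp_rot: [-179.6, 0.2, 32.9]
wrist_force: [-1.6, 0.9, -0.3]
opening: 0.0477
grasp_force: 0.0
```

Emit:
play_rows:
  steps:
    - [[0,0.0025,0,0],[0,0,0.016,0],[0,0,0.016,0],[0,0,0.014,0],[0,0,0.01,0]]

```text
time: 10.3
ee_pos: [0.4773, -0.2758, 0.0185]
tcp_rot: [179.9, -0.1, 32.7]
wrist_force: [-10.7, 9.9, 76.8]
opening: 0.0481
grasp_force: 25.4
```

Emit:
play_rows:
  steps:
    - [[0,0,0,0],[0,0,0,0],[0,0,0,0],[0,0,0,0],[0,0,0,0]]
  gripper: 0.035
  squeeze: 30

```text
time: 10.72
ee_pos: [0.4768, -0.2754, 0.0181]
tcp_rot: [179.9, -0.0, 32.6]
wrist_force: [0.5, -0.2, 4.1]
opening: 0.035
grasp_force: 1.2
```

Emit:
play_rows:
  steps:
    - [[0,0,-0.02,0],[0,0,-0.03,0],[0,0,-0.03,0],[-0.03,0,-0.02,0],[-0.04,0,0,0]]

```text
time: 11.13
ee_pos: [0.4195, -0.3132, 0.122]
tcp_rot: [179.7, -0.2, 32.8]
wrist_force: [-0.2, -0.5, 0.6]
opening: 0.0348
grasp_force: 0.0
```

Emit:
play_rows:
  steps:
    - [[-0.04,0,0,0],[-0.04,0,0,0],[-0.03,0,0,0],[0,0,0,0],[0,0,0,0]]
  gripper: 0.048

```text
time: 11.55
ee_pos: [0.3234, -0.3727, 0.1175]
tcp_rot: [180.0, -0.0, 32.4]
wrist_force: [-0.2, -0.2, 0.3]
opening: 0.0479
grasp_force: 0.0
```

```bash
cat > det.py <<'E'
import cv2,sys
from h import *
from workcell import bot
np.set_printoptions(precision=4,suppress=True)
def plate(z=.018,reg=(190,300,255,340)):
    im=bot.camera("top")["img"]; a,b,c,d=reg; k=8
    cr=cv2.resize(im[a:b,c:d],None,fx=k,fy=k,interpolation=cv2.INTER_CUBIC)
    h=cv2.cvtColor(cr,cv2.COLOR_BGR2HSV); sat=(h[...,1]>110)&(h[...,2]>70)
    hue=h[...,0]; m=sat&(((hue>100)&(hue<130))|(hue<10)|(hue>170)); red=sat&((hue<10)|(hue>170))
    cs,_=cv2.findContours(m.astype(np.uint8),cv2.RETR_EXTERNAL,cv2.CHAIN_APPROX_NONE)
    out=[]
    for q in cs:
        if cv2.contourArea(q)<12000: continue
        px=q[:,0]/k+np.array([c,a])+.5/k-.5
        W=np.array([back("top",p,z)[:2] for p in px])
        (cx,cy),wh,an=cv2.minAreaRect((W*1e3).astype(np.float32))
        mk=np.zeros(m.shape,np.uint8); cv2.drawContours(mk,[q],-1,1,-1)
        rr=np.argwhere((mk>0)&red); 
        rw=back("top",rr.mean(0)[::-1]/k+np.array([c,a]),z)[:2] if len(rr) else None
        box=cv2.boxPoints(((cx,cy),wh,an)); e=[box[1]-box[0],box[2]-box[1]]; L=max(e,key=np.linalg.norm)
        yaw=np.arctan2(L[1],L[0]); ctr=np.array([cx,cy])/1e3
        if rw is not None and (rw-ctr)@L>0: yaw+=np.pi
        yaw-=np.pi/2   # plate y axis = away from red
        out.append((ctr,np.degrees(yaw)%360-360,sorted(wh),rw))
    return out
if __name__=="__main__":
    for o in plate(): print(*o,"feeder-local",loc(o[0]))
    o=bot.get_obs(); print(o["time"],o["ee_pos"],o["tcp_rot"][2])
E
python3 det.py; python3 look.py pics/p4.png
```

```text
[ 0.4963 -0.2592] -58.095398 [40.80487060546875, 83.20000457763672] None feeder-local [-81.548  -23.4344]
[ 0.5089 -0.3441] -96.493286 [45.584815979003906, 86.3033676147461] None feeder-local [ 1.4312 -1.52  ]
11.6 [ 0.3243 -0.3722  0.1175] 32.506471977187545
11.7 [ 0.32516997 -0.37159312  0.11725976] [-1.79990966e+02 -1.28853926e-02  3.26336527e+01]
```

View pics/p4.png

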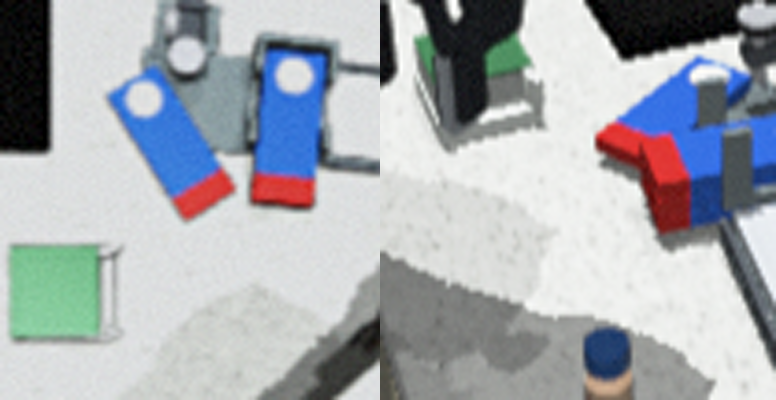

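Emit:
play_rows:
  steps:
    - [[0.036,-0.0024,0,0.007],[0.036,0,0,0],[0.036,0,0,0],[0.036,0,0,0],[0.036,0,0,0]]
  gripper: 0.05

```text
time: 12.12
ee_pos: [0.4776, -0.2715, 0.1172]
tcp_rot: [-180.0, -0.0, 32.3]
wrist_force: [1.4, -0.4, 0.8]
opening: 0.0498
grasp_force: 0.0
```

Emit:
play_rows:
  steps:
    - [[0.0047,0,0.03,0],[0,0,0.03,0],[0,0,0.02,0],[0,0,0,0],[0,0,0,0]]

```text
time: 12.53
ee_pos: [0.4794, -0.2701, 0.0366]
tcp_rot: [-179.9, 0.1, 32.3]
wrist_force: [-0.3, -0.2, 0.5]
opening: 0.0499
grasp_force: 0.0
```

Emit:
play_rows:
  steps:
    - [[0,0,0,0],[0,0,0,0],[0,0,0,0],[0,0,0,0],[0,0,0,0]]

```text
time: 12.95
ee_pos: [0.4797, -0.2717, 0.0381]
tcp_rot: [179.9, -0.0, 32.2]
wrist_force: [-0.3, 0.4, 0.4]
opening: 0.05
grasp_force: 0.0
```

Emit:
play_rows:
  steps:
    - [[0,-0.0006,0.004,0],[0,0,0.005,0],[0,0,0.005,0],[0,0,0.004,0],[0,0,0,0]]

```text
time: 13.37
ee_pos: [0.4784, -0.2705, 0.0179]
tcp_rot: [-179.9, 0.1, 32.2]
wrist_force: [-0.2, 0.5, -0.0]
opening: 0.05
grasp_force: 0.0
```

Emit:
play_rows:
  steps:
    - [[0,0,0.003,0],[0,0,0.003,0],[0,0,0.002,0],[0,0,0,0],[0,0,0,0]]

```text
time: 13.78
ee_pos: [0.4804, -0.2714, 0.0124]
tcp_rot: [179.8, -0.1, 32.2]
wrist_force: [2.4, 0.8, 5.3]
opening: 0.0496
grasp_force: 1.3
```

Emit:
play_rows:
  steps:
    - [[0,0,-0.001,0],[0,0,0,0],[0,0,0,0],[0,0,0,0],[0,0,0,0]]
  gripper: 0.03
  squeeze: 30

```text
time: 14.2
ee_pos: [0.4806, -0.2722, 0.0151]
tcp_rot: [179.7, -0.1, 32.2]
wrist_force: [-2.1, 0.3, 17.3]
opening: 0.0378
grasp_force: 30.8
```

Emit:
play_rows:
  steps:
    - [[0,0,-0.002,0],[0,0,0,0.056],[0,0,0,0.056],[0,0,0,0.056],[0,0,0,0.056]]

```text
time: 14.62
ee_pos: [0.482, -0.27, 0.0162]
tcp_rot: [179.9, -0.4, 19.3]
wrist_force: [10.0, 12.3, 11.9]
opening: 0.0378
grasp_force: 41.2
```

Emit:
play_rows:
  steps:
    - [[0,0,0,0.056],[0,0,0,0.056],[0,0,0,0.056],[0,0,0,0.056],[0,0,0,0.056]]

```text
time: 15.03
ee_pos: [0.4829, -0.27, 0.0171]
tcp_rot: [180.0, -0.5, 3.3]
wrist_force: [9.9, 11.2, 14.6]
opening: 0.0378
grasp_force: 43.8
```

Emit:
play_rows:
  steps:
    - [[0,0,0,0.056],[0,0,0,0.056],[0,0,0,0.056],[0,0,0,0],[0,0,0,0]]

```text
time: 15.45
ee_pos: [0.4823, -0.2708, 0.017]
tcp_rot: [180.0, -0.4, -6.2]
wrist_force: [7.9, 7.5, 13.2]
opening: 0.0378
grasp_force: 42.7
```

Emit:
play_rows:
  steps:
    - [[0.002,-0.0012,-0.001,0],[0.003,-0.0012,0,0],[0.004,-0.0012,0,0],[0,0,0,0],[0,0,0,0]]

```text
time: 15.87
ee_pos: [0.4889, -0.2683, 0.0164]
tcp_rot: [180.0, -0.1, -6.3]
wrist_force: [-3.1, 3.9, 10.3]
opening: 0.0375
grasp_force: 40.0
```

Emit:
play_rows:
  steps:
    - [[0,0,0,0],[0,0,0,0],[0,0,0,0],[0,0,-0.005,0],[0,0,-0.01,0]]
  gripper: 0.05

```text
time: 16.28
ee_pos: [0.4878, -0.2675, 0.0294]
tcp_rot: [-180.0, 0.1, -6.3]
wrist_force: [0.2, -0.0, 0.8]
opening: 0.0498
grasp_force: 0.0
```

Emit:
play_rows:
  steps:
    - [[0,0,-0.03,0],[0,0,-0.03,0],[-0.01,0,-0.03,0],[-0.04,0,-0.01,0],[-0.04,0,0,0]]

```text
time: 16.7
ee_pos: [0.3997, -0.2591, 0.1334]
tcp_rot: [179.9, -0.2, -6.3]
wrist_force: [-1.0, -0.5, 0.7]
opening: 0.0501
grasp_force: 0.0
```

Emit:
play_rows:
  steps:
    - [[-0.04,0,0,0],[-0.04,0,0,0],[-0.03,0,0,0],[0,0,0,0],[0,0,0,0]]

```text
time: 17.12
ee_pos: [0.2889, -0.2467, 0.1312]
tcp_rot: [179.9, -0.1, -6.4]
wrist_force: [0.7, 0.4, 0.4]
opening: 0.0501
grasp_force: 0.0
```

```bash
sed -i 's/hue<10)|(hue>170)); red/hue<10)|(hue>130)); red/' det.py; python3 det.py; python3 look.py pics/p5.png
```

```text
[ 0.5005 -0.2683] -94.20276 [41.42179489135742, 101.07797241210938] [ 0.4573 -0.2666] feeder-local [-72.8806 -18.2856]
[ 0.4988 -0.3429] -96.42853 [45.61198806762695, 106.8875732421875] [ 0.454  -0.3387] feeder-local [  1.4315 -11.6965]
17.1667 [ 0.2897 -0.2468  0.131 ] -6.3908333564378506
17.2667 [ 0.29035812 -0.24660919  0.1305227 ] [ 1.79982670e+02 -2.48096653e-02 -6.31032527e+00]
```

View pics/p5.png

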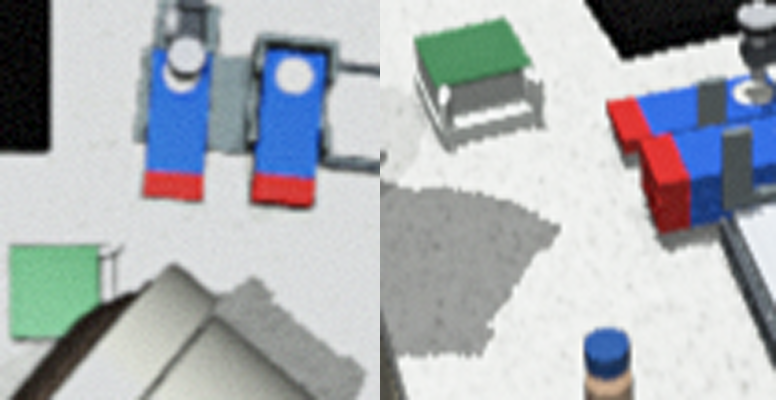

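The side and top views show the plate squared up under the gauge, its spot just in front of the foot in projection (183,75). The numeric fit gives 2 mm of offset. Next I press the button.

Emit:
play_rows:
  steps:
    - [[0.041,-0.001,0,0],[0.041,0,0,0],[0.041,0,0,0],[0.041,0,0,0],[0.041,0,0,0]]
  gripper: 0.0

```text
time: 17.68
ee_pos: [0.4965, -0.2674, 0.1292]
tcp_rot: [-180.0, 0.1, -6.2]
wrist_force: [0.6, -0.7, 1.4]
opening: 0.0001
grasp_force: 0.0
```

Emit:
play_rows:
  steps:
    - [[0.0405,0,0,0],[0,0,0.015,0],[0,0,0.015,0],[0,0,0.015,0],[0,0,0.01,0]]

```text
time: 18.1
ee_pos: [0.5344, -0.2715, 0.0722]
tcp_rot: [-179.9, 0.2, -6.2]
wrist_force: [-1.1, 0.6, -0.6]
opening: -0.0
grasp_force: 0.0
```

Emit:
play_rows:
  steps:
    - [[0,0,0,0],[0,0,0,0],[0,0,0,0],[0,0,0,0],[0,0,0,0]]

```text
time: 18.52
ee_pos: [0.5342, -0.2726, 0.0764]
tcp_rot: [180.0, -0.1, -6.3]
wrist_force: [0.2, -0.3, 0.4]
opening: -0.0003
grasp_force: 0.0
```

Emit:
play_rows:
  steps:
    - [[0,0,0.005,0],[0,0,0.005,0],[0,0,0.004,0],[0,0,0,0],[0,0,0,0]]

```text
time: 18.93
ee_pos: [0.5338, -0.2723, 0.0613]
tcp_rot: [180.0, -0.0, -6.3]
wrist_force: [0.7, -0.2, 2.5]
opening: -0.0001
grasp_force: 1.4
```

Emit:
play_rows:
  steps:
    - [[0,0,0.001,0],[0,0,0.001,0],[0,0,0.001,0],[0,0,0,0],[0,0,0,0]]

```text
time: 19.35
ee_pos: [0.5338, -0.2723, 0.0583]
tcp_rot: [180.0, -0.0, -6.3]
wrist_force: [1.0, -1.0, 3.9]
opening: -0.0001
grasp_force: 1.8
```

Emit:
play_rows:
  steps:
    - [[0,0,0.001,0],[0,0,0,0],[0,0,0,0],[0,0,0,0],[0,0,0,0]]

```text
time: 19.77
ee_pos: [0.5339, -0.2723, 0.058]
tcp_rot: [180.0, -0.0, -6.3]
wrist_force: [-1.2, 0.2, 8.3]
opening: 0.0001
grasp_force: 4.0
```

Emit:
play_rows:
  steps:
    - [[0,0,0.0005,0],[0,0,0,0],[0,0,0,0],[0,0,0,0],[0,0,0,0]]

```text
time: 20.18
ee_pos: [0.5339, -0.2724, 0.058]
tcp_rot: [180.0, -0.1, -6.3]
wrist_force: [-3.2, 0.6, 11.2]
opening: 0.0007
grasp_force: 5.6
```

Emit:
play_rows:
  steps:
    - [[0,0,0,0],[0,0,0,0],[0,0,0,0],[0,0,-0.02,0],[0,0,-0.03,0]]

```text
time: 20.6
ee_pos: [0.532, -0.2713, 0.104]
tcp_rot: [-179.9, 0.3, -6.3]
wrist_force: [0.2, -0.6, 0.5]
opening: -0.0003
grasp_force: 0.0
```

Emit:
play_rows:
  steps:
    - [[-0.017,0,0,0],[-0.017,0,0,0],[-0.017,0,0,0],[-0.0165,0,0,0],[0,0,0.02,0]]
  gripper: 0.054

```text
time: 21.02
ee_pos: [0.4658, -0.2653, 0.0898]
tcp_rot: [179.9, -0.2, -6.3]
wrist_force: [0.7, -0.3, -0.4]
opening: 0.0541
grasp_force: 0.0
```

Emit:
play_rows:
  steps:
    - [[0,0,0.02,0],[0,0,0.02,0],[0,0,0,0],[0,0,0,0],[0,0,0,0]]

```text
time: 21.43
ee_pos: [0.467, -0.265, 0.0476]
tcp_rot: [180.0, -0.0, -6.3]
wrist_force: [0.9, 0.4, -0.4]
opening: 0.0546
grasp_force: 0.0
```

Run:
```python
from workcell import bot
import numpy as np
o=[]
for i in range(3):
    bot.camera("top"); o.append(bot.get_obs()["ee_pos"])
print(o, bot.get_obs()["tcp_rot"])
```

```text
[array([ 0.46724106, -0.26515502,  0.04804997]), array([ 0.46735214, -0.26517664,  0.04813307]), array([ 0.4673389 , -0.26516819,  0.04806936])] [ 1.79962379e+02 -9.06692334e-02 -6.30948754e+00]
```

Emit:
play_rows:
  steps:
    - [[0,0,0.01,0],[0,0,0.01,0],[0,0,0.01,0],[0,0,0.009,0],[0,0,0,0]]

```text
time: 22.0
ee_pos: [0.4653, -0.2641, 0.0049]
tcp_rot: [-179.9, 0.2, -6.3]
wrist_force: [-0.8, 0.0, -0.7]
opening: 0.0539
grasp_force: 0.0
```

Emit:
play_rows:
  steps:
    - [[0,0,0,0],[0,0,0,0],[0,0,0,0],[0,0,0,0],[0,0,0,0]]
  gripper: 0.03
  squeeze: 40

```text
time: 22.42
ee_pos: [0.4669, -0.265, 0.0081]
tcp_rot: [180.0, -0.0, -6.3]
wrist_force: [0.3, -0.3, -1.1]
opening: 0.0386
grasp_force: 42.5
```

Emit:
play_rows:
  steps:
    - [[-0.006,0,0,0],[-0.01,0,0,0],[-0.011,0,0,0],[-0.011,0,0,0],[-0.01,0,0,0]]

```text
time: 22.83
ee_pos: [0.4219, -0.2601, 0.0085]
tcp_rot: [-180.0, -0.6, -6.3]
wrist_force: [63.3, 0.4, -37.6]
opening: 0.0386
grasp_force: 71.8
```

Emit:
play_rows:
  steps:
    - [[-0.006,0,-0.005,0],[0,0,-0.015,0],[0,0,-0.015,0],[-0.01,0,-0.015,0],[-0.02,0,0,0]]

```text
time: 23.25
ee_pos: [0.3843, -0.2564, 0.0606]
tcp_rot: [179.9, -0.2, -6.3]
wrist_force: [1.2, 0.0, -0.6]
opening: 0.0386
grasp_force: 49.1
```

Emit:
play_rows:
  steps:
    - [[-0.02,0,0,0],[-0.018,0,0,0],[0,0,0,0.097],[0,0,0,0.097],[0,0,0,0.097]]

```text
time: 23.67
ee_pos: [0.3443, -0.2514, 0.0579]
tcp_rot: [180.0, -0.0, -23.3]
wrist_force: [-0.1, 0.0, -0.6]
opening: 0.0387
grasp_force: 49.1
```

Emit:
play_rows:
  steps:
    - [[0,0,0,0.097],[0,0,0,0.097],[0,0,0,0.097],[0,0,0,0.097],[0,0,0,0.097]]

```text
time: 24.08
ee_pos: [0.301, -0.2979, 0.0579]
tcp_rot: [-177.2, 0.2, -46.5]
wrist_force: [0.7, -0.1, 1.0]
opening: 0.0385
grasp_force: 49.1
```

Emit:
play_rows:
  steps:
    - [[0,0,0,0.097],[0,0,0,0.097],[0,0,0,0.097],[0,0,0,0.097],[0,0,0,0.097]]

```text
time: 24.5
ee_pos: [0.1993, -0.3604, 0.0581]
tcp_rot: [-172.5, 2.6, -66.1]
wrist_force: [0.6, -1.0, -1.0]
opening: 0.0389
grasp_force: 49.1
```

Emit:
play_rows:
  steps:
    - [[0,0,0,0.097],[0,0,0,0.103],[0,0,0,0],[0,0,0,0],[0,0,0,0]]

```text
time: 24.92
ee_pos: [0.1541, -0.375, 0.0581]
tcp_rot: [-170.9, 4.1, -73.9]
wrist_force: [-0.0, -0.8, -1.5]
opening: 0.0385
grasp_force: 49.0
```

```bash
python3 - <<'E'
from workcell import bot
o=bot.get_obs(); print(o)
E
python3 look.py pics/p6.png; python3 det.py
```

```text
{'time': 24.9167, 'q': array([-74.0196667 , -10.78910582, -24.73068999,  80.18724111,
         9.07479342, 179.92914727]), 'qd': array([ 1.55830312,  0.14938824,  0.28606304, -0.0808215 ,  0.00995919,
       -0.03275135]), 'joint_efforts': array([-1.28216587e+00, -3.39099276e+01,  4.58915699e+01,  8.11143536e-01,
        5.02965041e-01, -8.50951677e-03]), 'ee_pos': array([ 0.15414154, -0.3749761 ,  0.05808678]), 'tcp_rot': array([-170.92016288,    4.11764705,  -73.94951974]), 'wrist_force': array([-0.0211529 , -0.79057927, -1.48429655]), 'torque': array([-0.07574347,  0.14343472,  0.01658768]), 'grasp_force': 49.01017606258392, 'opening': 0.03849684801732069}
25.0167 [ 0.15487619 -0.37488098  0.05812094] [-170.92255375    4.11906865  -73.84963494]
[ 0.4988 -0.343 ] -96.32361 [45.91704559326172, 106.77912139892578] [ 0.4541 -0.3387] feeder-local [  1.5173 -11.6817]
25.0667 [ 0.155  -0.3749  0.0581] -73.82970432810254
```

View pics/p6.png

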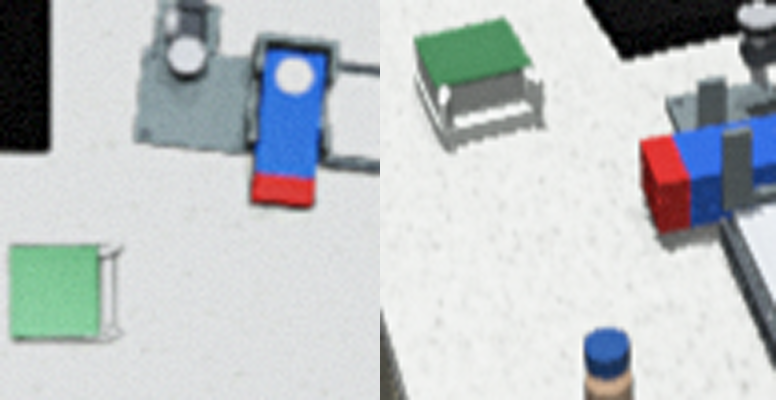

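The view shows the feeder and holder undisturbed and the plate out of the frame in the gripper. The arm hit its last-joint limit (q6 = 180), so I turn back and go the other way.

Emit:
play_rows:
  steps:
    - [[0,0,0,-0.12],[0,0,0,-0.12],[0,0,0,-0.12],[0,0,0,-0.12],[0,0,0,-0.12]]

```text
time: 25.48
ee_pos: [0.1552, -0.375, 0.0581]
tcp_rot: [-170.2, -1.7, -39.6]
wrist_force: [0.1, -0.2, -0.2]
opening: 0.0386
grasp_force: 49.0
```

Run:
```python
from workcell import bot
o=bot.get_obs(); print(o["q"],o["ee_pos"],o["tcp_rot"])
```

```text
[-73.87030005 -10.71825082 -24.6721026   80.18784688   9.07232077
 145.22055816] [ 0.15521678 -0.37495637  0.05807901] [-170.18601628   -1.74139662  -39.56910528]
```

Emit:
play_rows:
  steps:
    - [[0,0,-0.03,-0.12],[0,0,-0.03,-0.125],[0,0,-0.03,-0.125],[0,0,0,-0.125],[0,0,0,-0.125]]

```text
time: 25.9
ee_pos: [0.1434, -0.3862, 0.1486]
tcp_rot: [-173.2, -7.2, -4.3]
wrist_force: [0.9, -0.2, -1.3]
opening: 0.0383
grasp_force: 49.0
```

Emit:
play_rows:
  steps:
    - [[0,0,0,-0.125],[0,0,0,-0.125],[0,0,0,-0.125],[0,0,0,-0.125],[0,0,0,-0.125]]

```text
time: 26.32
ee_pos: [0.1434, -0.3851, 0.1467]
tcp_rot: [-178.5, -9.9, 31.8]
wrist_force: [-0.2, -0.4, -0.1]
opening: 0.0384
grasp_force: 49.0
```

Emit:
play_rows:
  steps:
    - [[0,0,0,-0.125],[0,0,0,-0.125],[0,0,0,-0.125],[0,0,0,-0.125],[0,0,0,-0.125]]

```text
time: 26.73
ee_pos: [0.1434, -0.3851, 0.1467]
tcp_rot: [175.4, -8.8, 68.1]
wrist_force: [0.2, -0.1, -1.2]
opening: 0.0389
grasp_force: 49.0
```

Emit:
play_rows:
  steps:
    - [[0,0,0,-0.125],[0,0,0,-0.125],[0,0,0,-0.125],[0,0,0,-0.125],[0,0,0,-0.125]]

```text
time: 27.15
ee_pos: [0.1434, -0.3851, 0.1467]
tcp_rot: [171.1, -4.5, 103.9]
wrist_force: [0.0, -0.7, -1.0]
opening: 0.0383
grasp_force: 49.0
```

Emit:
play_rows:
  steps:
    - [[0,0,0,-0.125],[0,0,0,-0.125],[0,0,0,-0.125],[0,0,0,-0.125],[0,0,0,-0.125]]

```text
time: 27.57
ee_pos: [0.1434, -0.3851, 0.1467]
tcp_rot: [170.2, 1.5, 139.2]
wrist_force: [-0.2, -0.2, -0.8]
opening: 0.0386
grasp_force: 49.0
```

Emit:
play_rows:
  steps:
    - [[0,0,0,-0.125],[0,0,0,-0.125],[0,0,0,-0.125],[0,0,0,-0.125],[0,0,0,-0.125]]

```text
time: 27.98
ee_pos: [0.1434, -0.3851, 0.1467]
tcp_rot: [172.9, 7.0, 174.7]
wrist_force: [0.6, 0.2, -0.7]
opening: 0.0388
grasp_force: 49.0
```

Emit:
play_rows:
  steps:
    - [[0,0,0,-0.125],[0,0,0,-0.125],[0,0,0,-0.125],[0,0,0,-0.125],[0,0,0,-0.125]]

```text
time: 28.4
ee_pos: [0.1434, -0.385, 0.1467]
tcp_rot: [178.3, 9.8, -149.2]
wrist_force: [0.2, -0.1, -1.4]
opening: 0.0388
grasp_force: 49.0
```

Run:
```python
from workcell import bot
o=bot.get_obs(); print(o["time"],o["q"],o["ee_pos"],o["tcp_rot"],o["opening"])
```

```text
28.4 [ -75.75968382  -10.77976658  -14.91643247   90.30759239    8.93165104
 -107.08460264] [ 0.14337041 -0.38504492  0.14670485] [ 178.33697046    9.82990489 -149.16537696] 0.0387529375002892
```

Emit:
play_rows:
  steps:
    - [[0,0,0,-0.125],[0,0,0,-0.125],[0,0,0,-0.125],[0,0,0,-0.125],[0,0,0,-0.125]]

```text
time: 28.82
ee_pos: [0.1434, -0.3851, 0.1467]
tcp_rot: [-175.5, 8.9, -112.9]
wrist_force: [-0.4, -0.5, -0.7]
opening: 0.0384
grasp_force: 49.0
```

Emit:
play_rows:
  steps:
    - [[0,0,0,-0.125],[0,0,0,-0.125],[0,0,0,-0.125],[0,0,0,-0.125],[0,0,0,-0.125]]

```text
time: 29.23
ee_pos: [0.1434, -0.385, 0.1467]
tcp_rot: [-171.2, 4.6, -77.0]
wrist_force: [0.3, -0.1, -0.3]
opening: 0.0388
grasp_force: 49.0
```

Emit:
play_rows:
  steps:
    - [[0,0,0,-0.125],[0,0,0,-0.125],[0,0,0,-0.125],[0,0,0,0],[0,0,0,0]]

```text
time: 29.65
ee_pos: [0.2227, -0.3505, 0.1467]
tcp_rot: [-173.9, 1.7, -61.8]
wrist_force: [-0.0, -1.0, -0.9]
opening: 0.0387
grasp_force: 49.1
```

Run:
```python
from workcell import bot
o=bot.get_obs(); print(o["time"],o["q"],o["ee_pos"],o["tcp_rot"],o["opening"])
```

```text
29.65 [ -61.72112786  -12.85295661  -16.32535119   88.18251677    6.05822548
 -179.94627454] [ 0.22273627 -0.35054311  0.14665536] [-173.94332071    1.66058077  -61.77457571] 0.03870113498527482
```

Emit:
play_rows:
  steps:
    - [[0,0,0,-0.125],[0,0,0,-0.125],[0,0,0,-0.125],[0,0,0,-0.125],[0,0,0,0]]

```text
time: 30.07
ee_pos: [0.3159, -0.2697, 0.1465]
tcp_rot: [-179.0, -0.4, -41.2]
wrist_force: [-0.8, 0.7, -0.5]
opening: 0.0388
grasp_force: 49.1
```

Run:
```python
from workcell import bot
o=bot.get_obs(); print(o["time"],o["q"],o["ee_pos"],o["tcp_rot"],o["opening"])
```

```text
30.0667 [ -41.17614686  -14.8166542   -17.74019795   86.70813708    1.00422456
 -179.94705456] [ 0.31587624 -0.26966041  0.14647643] [-178.99543557   -0.36739109  -41.22908525] 0.038760889130139066
```

Emit:
play_rows:
  steps:
    - [[0,0,0,-0.1],[0,0,0,0],[0,0,0,0],[0,0,0,0.115],[0,0,0,0.115]]

```text
time: 30.48
ee_pos: [0.3276, -0.2541, 0.1464]
tcp_rot: [-180.0, -0.4, -51.3]
wrist_force: [-0.4, 0.1, -1.3]
opening: 0.0385
grasp_force: 49.1
```

Emit:
play_rows:
  steps:
    - [[0,0,0,0.115],[0,0,0,0.115],[0,0,0,0.115],[0,0,0,0.115],[0,0,0,0.115]]

```text
time: 30.9
ee_pos: [0.3274, -0.2544, 0.1464]
tcp_rot: [-179.7, -0.3, -84.3]
wrist_force: [0.7, 0.4, -0.8]
opening: 0.0384
grasp_force: 49.1
```

Emit:
play_rows:
  steps:
    - [[0,0,0,0],[0,0,0,0],[0,0,0,0],[0,0,0,0],[0,0,0,0]]

```text
time: 31.32
ee_pos: [0.3282, -0.2535, 0.1464]
tcp_rot: [-179.7, -0.4, -83.7]
wrist_force: [-0.8, -0.5, -1.0]
opening: 0.0383
grasp_force: 49.1
```

Run:
```python
from workcell import bot
o=bot.get_obs(); print(o["time"],o["q"],o["ee_pos"],o["tcp_rot"],o["opening"])
```

```text
31.3167 [-3.76392417e+01 -1.49707062e+01 -1.78621239e+01  8.66713331e+01
 -7.30911917e-02 -1.33919754e+02] [ 0.32817842 -0.25354879  0.14643775] [-179.73573945   -0.35594422  -83.7205876 ] 0.038288268064307636
```

Emit:
play_rows:
  steps:
    - [[0.0055,-0.012,0,0.11],[0,0,0,0],[0.009,-0.019,0,0],[0.009,-0.019,0,0],[0.004,-0.0093,0.02,0]]

```text
time: 31.73
ee_pos: [0.3908, -0.2813, 0.1298]
tcp_rot: [-179.4, -0.5, -89.9]
wrist_force: [-0.6, 0.1, -0.8]
opening: 0.0382
grasp_force: 49.1
```

Emit:
play_rows:
  steps:
    - [[0,0,0.03,0],[0,0,0.03,0],[0,0,0.025,0],[0,0,0,0],[0,0,0,0]]

```text
time: 32.15
ee_pos: [0.3878, -0.2796, 0.0414]
tcp_rot: [-179.8, -0.2, -90.0]
wrist_force: [-0.4, -0.6, -0.4]
opening: 0.0384
grasp_force: 49.0
```

Emit:
play_rows:
  steps:
    - [[0,0,0,0],[0,0,0,0],[0,0,0,0],[0,0,0,0],[0,0,0,0]]

```text
time: 32.57
ee_pos: [0.389, -0.2805, 0.0427]
tcp_rot: [-179.6, -0.4, -90.1]
wrist_force: [-0.1, -0.5, -0.9]
opening: 0.0382
grasp_force: 49.0
```

Run:
```python
from workcell import bot
o=bot.get_obs(); print(o["time"],o["ee_pos"],o["tcp_rot"],o["opening"])
```

```text
32.5667 [ 0.3889952  -0.28049485  0.04274396] [-179.6381056    -0.36978526  -90.08126422] 0.038225295639452136
```

Emit:
play_rows:
  steps:
    - [[0,0.001,0.012,0],[0,0,0.012,0],[0,0,0.01,0],[0,0,0.003,0],[0,0,0.002,0]]

```text
time: 32.98
ee_pos: [0.3871, -0.2799, 0.0013]
tcp_rot: [-179.8, -0.2, -90.1]
wrist_force: [-0.8, -0.6, -0.3]
opening: 0.0388
grasp_force: 49.1
```

Emit:
play_rows:
  steps:
    - [[0,0,0,0],[0,0,0,0],[0,0,0,0],[0,0,0,0],[0,0,0,0]]

```text
time: 33.4
ee_pos: [0.3881, -0.2806, 0.0033]
tcp_rot: [-179.7, -0.4, -90.1]
wrist_force: [-0.1, 0.8, -1.8]
opening: 0.0386
grasp_force: 49.1
```

Open, rise, shift 70 mm toward the plain end, then measure.

Emit:
play_rows:
  steps:
    - [[0,0,0.001,0],[0,0,0,0],[0,0,0,0],[0,0,-0.02,0],[0,0,-0.03,0]]
  gripper: 0.054

```text
time: 33.82
ee_pos: [0.386, -0.279, 0.0499]
tcp_rot: [-179.9, -0.2, -90.1]
wrist_force: [0.4, -0.1, -0.3]
opening: 0.054
grasp_force: 0.0
```

Emit:
play_rows:
  steps:
    - [[0.02,0,0,0],[0.025,0,0,0],[0.025,0,0,0],[0,0,0,0],[0,0,0,0]]

```text
time: 34.23
ee_pos: [0.3872, -0.3508, 0.052]
tcp_rot: [-179.7, -0.3, -90.2]
wrist_force: [-0.5, -0.2, 0.0]
opening: 0.0546
grasp_force: 0.0
```

```bash
sed -i 's/for o in plate()/for o in plate(.010,(190,310,240,345))/' det.py; python3 det.py
python3 - <<'E'
from workcell import bot
import cv2
a=bot.camera("top")["img"][230:310,230:345]; b=bot.camera("side")["img"][225:345,190:300]
a=cv2.resize(a,None,fx=3.5,fy=3.5,interpolation=cv2.INTER_CUBIC); b=cv2.resize(b,(385,420),interpolation=cv2.INTER_CUBIC)
a=cv2.copyMakeBorder(a,0,420-a.shape[0],0,0,cv2.BORDER_CONSTANT)
cv2.imwrite("pics/p7.png",cv2.hconcat([a,b]))
E
```

```text
[ 0.4999 -0.3438] -96.783875 [45.68956756591797, 108.15815734863281] [ 0.4564 -0.3281] feeder-local [  2.1391 -10.567 ]
34.2833 [ 0.3872 -0.35    0.052 ] -90.14308098070262
```

View pics/p7.png

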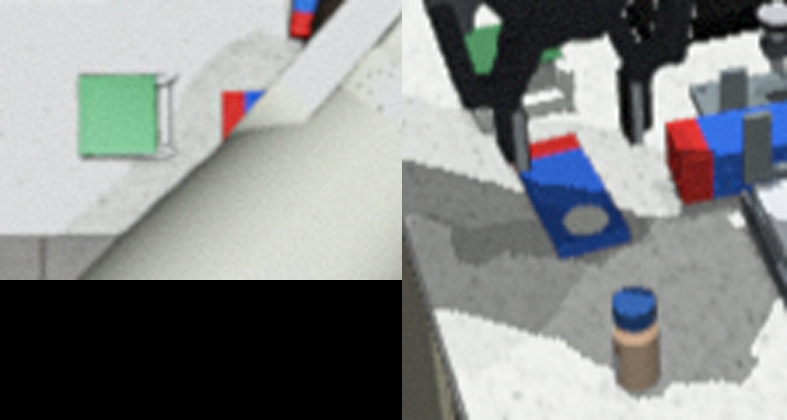

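The plate lies flat in line with the holder. In the top view its red edge is at u=222, with the back corner at (222,91). In the side view its plain-end corners are at (565,257) and (632,241). I'll fit both objects.

Run:
```python
from h import *
np.set_printoptions(precision=4,suppress=True)
t=lambda u,v:(230+u/3.5,230+v/3.5); sd7=lambda u,v:(190+(u-402)/3.5,225+v/3.5)
s,r=platefit([("top","rl",t(222,91)),("side","pl",sd7(632,241)),("side","pr",sd7(565,257)),("side","rl",sd7(577,134)),("side","sp",sd7(586,220))],10,[.3875,-.315,np.pi])
# rl: plate local -x,-y ; yaw 180 -> world +x,+y
print(s,np.degrees(s[2]),r.T)
for z,pts in((.034,((80,74),(157,74),(157,157),(80,158))),(.03,((178,75),(177,158)))): print([back("top",t(*p),z)[:2] for p in pts])
print("redfront top",back("top",t(222,137),.01),back("top",t(222,91),.01))
```

```text
[ 0.3876 -0.32    3.1573] 180.89796477077198 [[ 1.1466  0.3007 -1.2103 -0.272   0.5199]
 [-0.1138 -2.5592 -1.6068  0.3056  1.2355]]
[array([ 0.4171, -0.1606]), array([ 0.4171, -0.2175]), array([ 0.3564, -0.2177]), array([ 0.3557, -0.1614])]
[array([ 0.4167, -0.2331]), array([ 0.3558, -0.2324])]
redfront top [ 0.3721 -0.2664  0.01  ] [ 0.4066 -0.2666  0.01  ]
```

Emit:
play_rows:
  steps:
    - [[0.002,0,0.015,0],[0,0,0.015,0],[0,0,0.01,0],[0,0,0.007,0],[0,0,0,0]]

```text
time: 34.8
ee_pos: [0.3871, -0.3513, 0.0038]
tcp_rot: [-179.8, -0.2, -90.1]
wrist_force: [-0.9, -0.3, -0.7]
opening: 0.0539
grasp_force: 0.0
```

Emit:
play_rows:
  steps:
    - [[0,0,0,0],[0,0,0,0],[0,0,0,0],[0,0,0,0],[0,0,0,0]]
  gripper: 0.03

```text
time: 35.22
ee_pos: [0.3881, -0.3527, 0.006]
tcp_rot: [-179.6, -0.4, -90.1]
wrist_force: [0.8, 0.8, 3.7]
opening: 0.0379
grasp_force: 40.6
```

Emit:
play_rows:
  steps:
    - [[0,0,-0.006,0],[0,0,-0.006,0],[0,0,-0.004,0],[0,0,0,0],[0,0,0,0]]

```text
time: 35.63
ee_pos: [0.3878, -0.3525, 0.0217]
tcp_rot: [-179.7, -0.4, -90.1]
wrist_force: [0.2, 0.1, -0.9]
opening: 0.038
grasp_force: 40.1
```

Emit:
play_rows:
  steps:
    - [[0,0,0,0],[0,0,0,0],[0,0,0,0],[0,0,0,0],[0,0,0,0]]

```text
time: 36.05
ee_pos: [0.3876, -0.3523, 0.0211]
tcp_rot: [-179.7, -0.3, -90.1]
wrist_force: [0.3, 0.5, -1.1]
opening: 0.0378
grasp_force: 40.1
```

Emit:
play_rows:
  steps:
    - [[-0.006,0.0006,0,0],[-0.007,0,0,0],[-0.007,0,0,0],[-0.006,0,0,0],[-0.004,0,0,0]]

```text
time: 36.47
ee_pos: [0.3871, -0.3213, 0.0212]
tcp_rot: [-179.7, -0.3, -90.1]
wrist_force: [0.5, -0.1, -1.3]
opening: 0.038
grasp_force: 40.2
```

Emit:
play_rows:
  steps:
    - [[-0.003,0,0,0],[-0.003,0,0,0],[-0.003,0,0,0],[-0.003,0,0,0],[-0.003,0,0,0]]

```text
time: 36.88
ee_pos: [0.3871, -0.3071, 0.021]
tcp_rot: [-179.7, -0.3, -90.1]
wrist_force: [0.7, 0.3, -0.9]
opening: 0.0382
grasp_force: 40.2
```

Emit:
play_rows:
  steps:
    - [[-0.003,0,0,0],[-0.003,0,0,0],[-0.003,0,0,0],[-0.003,0,0,0],[-0.003,0,0,0]]

```text
time: 37.3
ee_pos: [0.3871, -0.292, 0.0209]
tcp_rot: [-179.7, -0.3, -90.1]
wrist_force: [-0.3, 0.5, -0.5]
opening: 0.0377
grasp_force: 40.2
```

Emit:
play_rows:
  steps:
    - [[-0.003,0,0,0],[-0.003,0,0,0],[-0.003,0,0,0],[-0.003,0,0,0],[-0.003,0,0,0]]

```text
time: 37.72
ee_pos: [0.3871, -0.277, 0.0209]
tcp_rot: [-179.7, -0.3, -90.1]
wrist_force: [-0.1, -1.4, -0.1]
opening: 0.0379
grasp_force: 40.2
```

Emit:
play_rows:
  steps:
    - [[-0.003,0,0,0],[-0.003,0,0,0],[-0.003,0,0,0],[-0.003,0,0,0],[-0.003,0,0,0]]

```text
time: 38.13
ee_pos: [0.3872, -0.262, 0.0208]
tcp_rot: [-179.7, -0.3, -90.1]
wrist_force: [0.5, -0.5, -0.4]
opening: 0.038
grasp_force: 40.2
```

Emit:
play_rows:
  steps:
    - [[-0.002,0,0.001,0],[-0.002,0,0.001,0],[-0.001,0,0.001,0],[-0.001,0,0,0],[-0.001,0,0,0]]

```text
time: 38.55
ee_pos: [0.3873, -0.2555, 0.0179]
tcp_rot: [-179.7, -0.3, -90.1]
wrist_force: [-0.5, -1.3, 0.8]
opening: 0.0379
grasp_force: 40.4
```

Emit:
play_rows:
  steps:
    - [[-0.001,0,0,0],[-0.001,0,0,0],[-0.001,0,0,0],[-0.001,0,0,0],[0,0,0,0]]

```text
time: 38.97
ee_pos: [0.3873, -0.2515, 0.0178]
tcp_rot: [-179.7, -0.4, -90.1]
wrist_force: [0.4, -3.6, 0.6]
opening: 0.0378
grasp_force: 40.4
```

Emit:
play_rows:
  steps:
    - [[-0.001,0,0,0],[-0.001,0,0,0],[0,0,0,0],[0,0,0,0],[0,0,0,0]]

```text
time: 39.38
ee_pos: [0.3877, -0.2513, 0.0183]
tcp_rot: [-179.6, -0.6, -90.1]
wrist_force: [-0.2, -12.1, 0.0]
opening: 0.0379
grasp_force: 40.3
```

Emit:
play_rows:
  steps:
    - [[0,0,0,0],[0,0,0,0],[0,0,0,0],[0,0,-0.005,0],[0,0,-0.015,0]]
  gripper: 0.054

```text
time: 39.8
ee_pos: [0.3859, -0.2483, 0.0362]
tcp_rot: [-179.9, -0.2, -90.1]
wrist_force: [-0.2, -0.1, 0.5]
opening: 0.0539
grasp_force: 0.0
```

Emit:
play_rows:
  steps:
    - [[0,0,-0.03,0],[0,0,-0.03,0],[0,0,-0.03,0],[0.03,0.03,0,0],[0.04,0.03,0,0]]

```text
time: 40.22
ee_pos: [0.333, -0.3111, 0.1303]
tcp_rot: [-179.5, -0.4, -89.8]
wrist_force: [0.4, -1.4, -0.1]
opening: 0.0541
grasp_force: 0.0
```

Emit:
play_rows:
  steps:
    - [[0.04,0.03,0,0],[0.04,0.02,0,0],[0.04,0,0,0],[0,0,0,0],[0,0,0,0]]

```text
time: 40.63
ee_pos: [0.2875, -0.4231, 0.1274]
tcp_rot: [-179.7, -0.2, -90.2]
wrist_force: [0.1, -0.3, 0.3]
opening: 0.0539
grasp_force: 0.0
```

Run:
```python
from h import *
import cv2
np.set_printoptions(precision=4,suppress=True)
from workcell import bot
c=bot.camera("top")["img"]; k=8; cr=cv2.resize(c[235:290,245:300],None,fx=k,fy=k,interpolation=cv2.INTER_CUBIC)
h=cv2.cvtColor(cr,cv2.COLOR_BGR2HSV); m=((h[...,0]>100)&(h[...,0]<130)&(h[...,1]>110)).astype(np.uint8)
q=max(cv2.findContours(m,0,1)[0],key=cv2.contourArea)
W=np.array([back("top",p,.022)[:2] for p in q[:,0]/k+[245,235]]); print(W.min(0),W.max(0),cv2.minAreaRect((W*1e3).astype(np.float32)))
# compare the rest with the first picture
a=cv2.imread("pics/top0.png"); 
for n,(u,v) in dict(vial=(369,266),eyep=(290,159),lens=(194,247)).items():
    s=np.s_[v-12:v+12,u-12:u+12]; print(n,np.abs(a[s].astype(int)-c[s]).mean())
print(bot.get_obs()["time"],bot.get_obs()["ee_pos"])
```

```text
[ 0.3673 -0.2653] [ 0.4065 -0.2176] ((386.8117980957031, -241.3485565185547), (47.735740661621094, 39.147682189941406), 89.6592788696289)
vial 48.31018518518518
eyep 3.0202546296296298
lens 3.597800925925926
40.6833 [ 0.2879 -0.422   0.1278]
```

Run:
```python
import cv2,numpy as np
from workcell import bot
c=bot.camera("side")["img"]; a=cv2.imread("pics/side0.png")
for i in(a,c):
    h=cv2.cvtColor(i[300:345,235:280],cv2.COLOR_BGR2HSV); m=(h[...,0]>100)&(h[...,0]<130)&(h[...,1]>140)
    print(np.argwhere(m).mean(0),m.sum())
print(bot.job_done())
```

```text
[12.78640777 20.73786408] 103
[12.82352941 20.78431373] 102
the job is handed in; nothing more can be done
None
```

The job is handed in: the plate was ejected, squared up under the gauge by hand because it came out skewed, pressed on its spot, and slid red end first to the holder's stop at 40.7 s. The handle is fully back, and the other three plates, vial, eyepiece and lens were left in place.

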